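Put two spice jars away in the pockets of the caddy

TASK

Put away the two small spice jars with white caps, the green-labelled one and the blue-labelled one: stand one upright in each of the two empty end pockets of the wooden caddy, either jar in either pocket. Set them down in the pockets rather than dropping them from high up, and leave the shaker in the middle pocket, the larger jar and the garlic where they are.

Things in the scene. Friction and masses are not known exactly. Their poses are not given: they have to be found in the camera images.
- green_jar_mid (a point): Small round spice jar, to be put away: white cap with a green top, green label; 43 mm diameter, 100 mm tall, 75 to 155 g, standing loose on the worktop. The point is its centre, half-way up (50 mm above its underside); z up its axis. Grip it anywhere round the body or the cap, best in the upper half.
- blue_jar_mid (a point): Small round spice jar, to be put away: white cap with a dark blue top, dark blue label; 47 mm diameter, 98 mm tall, 75 to 155 g, standing loose on the worktop. The point is its centre, half-way up (49 mm above its underside); z up its axis. Grip it anywhere round the body or the cap, best in the upper half.
- pocket_left (a point): Empty end pocket of the wooden caddy, the end towards the robot's left (+y). The caddy is a low brown wooden tray 86 x 242 mm and 32 mm high that does not move, with three square pockets in a row, each 70 x 70 mm inside and 24 mm deep, walls 8 mm thick, centres 78 mm apart. The point is the centre of the pocket's floor, 8 mm above the worktop; y along the row, x across it, z up.
- pocket_right (a point): Empty end pocket of the same caddy, the end towards the robot's right (-y); same size. A wall cabinet hangs over the back of the worktop (x beyond 0.65 m, from 0.35 m up): carry low and do not swing the wrist out under it. The point is the centre of its floor; y along the row, x across it, z up.
- shaker_mid (a point): Bystander: clear shaker with a grey domed top and dark grey filling, 44 mm diameter, 90 mm tall, standing loose in the caddy's middle pocket, to be left there. The point is its centre, half-way up.
- big_jar_mid (a point): Bystander: larger jar with a silver screw lid and orange-tan filling, 60 mm diameter, 105 mm tall, standing loose on the worktop near the spice jars. The point is its centre, half-way up.
- garlic_mid (a point): Bystander: bulb of garlic, 48 mm across and 48 mm high, loose on the worktop near the spice jars. The point is its centre, half-way up. Behind it on the left stands a black microwave oven (x beyond 0.56 m, y beyond 0.28 m, top 0.31 m above the worktop): keep the arm clear of it on the way in.
Mind the look-alikes: they are no part of the job. Leave any pink or yellow look-alike of the part that bears green_jar_mid alone.

How it is judged (in metres and radians):
At the end, for the whole second after the job is handed in: The green-labelled and the blue-labelled jar stand in the two end pockets of the caddy, one in each, either way round: each jar's centre within 22 mm horizontally of its pocket's centre, its underside within 6 mm of the pocket's floor, upright within 0.15 rad, and at rest (below 20 mm/s) (((horizontal distance between green_jar_mid and pocket_left below 0.022 m and z of green_jar_mid in the frame of pocket_left between 0.044 and 0.056 m and horizontal distance between blue_jar_mid and pocket_right below 0.022 m and z of blue_jar_mid in the frame of pocket_right between 0.043 and 0.055 m) or (horizontal distance between green_jar_mid and pocket_right below 0.022 m and z of green_jar_mid in the frame of pocket_right between 0.044 and 0.056 m and horizontal distance between blue_jar_mid and pocket_left below 0.022 m and z of blue_jar_mid in the frame of pocket_left between 0.043 and 0.055 m)) and angle between each of green_jar_mid, blue_jar_mid's own z axis and vertical below 0.15 rad and linear speed of each of green_jar, blue_jar below 0.02 m/s); the robot touches nothing.
It fails at once if the shaker is moved by more than 30 mm (distance of shaker_mid from where it was at the start of the episode above 0.03 m).
It fails at once if the large jar is moved by more than 30 mm (distance of big_jar_mid from where it was at the start of the episode above 0.03 m).
It fails at once if the garlic is moved by more than 30 mm (distance of garlic_mid from where it was at the start of the episode above 0.03 m).
It fails at once if the green-labelled jar is dropped from more than 40 mm above where it would stand in the caddy (height (world z) of green_jar_mid above 0.098 m and linear speed of green_jar above 0.3 m/s and contact force between the fingers and green_jar below 0.02 N).
It fails at once if the blue-labelled jar is dropped from more than 40 mm above where it would stand in the caddy (height (world z) of blue_jar_mid above 0.097 m and linear speed of blue_jar above 0.3 m/s and contact force between the fingers and blue_jar below 0.02 N).
It also fails if it takes over 58 s, if anything falls off the work surface, if the arm or the gripper's body presses on something with over 40 N, if the wrist force passes 120 N, or if a joint passes its speed limit or range.

ROBOT

A 6-joint arm with a two-finger parallel gripper is mounted at the origin on a cart in front of the work surface, level with it; the furniture and walls round the work are solid. World frame = base frame: x ahead of the robot, y to its left, z up, the work surface at z = 0. Lengths are in m, angles in degrees, forces in N, time in s.
With the tool pointing down it reaches from about 0.3 to 0.75 m from the base axis. Payload 8.5 kg.
Tool frame: the origin (TCP) lies midway between the tips of the shut fingers; the grasp point (between the pads) lies 19 mm behind it (env.tcp_to_grasp is the z of the grasp point in the tool frame, in m); z points along the fingers, y is the line along which they close (so a half turn about z gives the same grasp; the last joint's range is limited). The gripper opens to 85 mm and grips with 20 to 120 N. Pads are 22 mm wide; open, the fingers measure 114 mm over their backs; the gripper's body (76 mm by 85 mm) begins 54 mm behind the grasp point. The pads swing forward as they close: fully open they stand 13 mm farther back than shut.
Start: joints at [-87.565, 21.807, 74.336, -0, 83.858, -12.336], TCP at [0.14, -0.532, 0.196] pointing down, gripper open.
Joint ranges: [-178.18, 178.18], [-50.72, 133.34], [12.68, 142.11], [-81.47, 261.47], [9.98, 163.14], [-165.26, 165.26]. Speed limits (degrees/s): [136.94, 136.94, 180, 180, 180, 180].

INTERFACE

Orientations are given as a 3x3 rotation matrix whose columns are the frame's x, y, z axes.
In Python, from rig import env, imaging, job, models gives the robot as it stands. The module is installed in compiled form; this text tells all that it offers.
- The arm moves only by the tool jog_arm, never from a script. Its argument "plan" is text: rows parted by semicolons, each of 7 numbers parted by spaces: the turn, a rotation vector about the tool's x, y, z in degrees, then the shift along the tool's x, y, z in cm, then the closure in counts, from 0 (fully open) to 255 (shut). In form: rx ry rz x y z claw; .... A call has 1 to 10 rows; each row shifts and turns the commanded pose from where the row before left it, along the tool's axes as they then stand; what a row does not reach is not made up. A row lasts 1/12 s, in which the tool goes at most 41.7 mm and 7.16 degrees, less where a joint would pass 70% of its speed; a pose out of reach is approached as far as the arm can. A call with a gripper value outside its range is refused whole. The fingers move at their own pace and stop on an object; "grip_force" is the grip in N (left out, the last holds). Time passes only in rows, so rows that do not move let the fingers close. It gives the time, the measured TCP pose, the force, the opening and the grip force at its end, in the units of the state.
- env.observe(): the state, without advancing time (a new reading comes with each control period).
- imaging.get_image(name): name is "side" or "top" or "wrist"; returns a dict with "pixels" (400x640x3 uint8, red, green, blue), "depth" (400x640 float32, m along the optical axis (not along the pixel's ray), 0 where there is no reading), "fov_y" (degrees; the focal length in pixels is half the picture's height over the tangent of half this angle, whatever the lens; pixels are square), "cx", "cy" (the principal point, pixels), "world_from_camera" (4x4, takes a point from camera to world coordinates). Camera axes: x right, y down, z forward; pixel columns grow to the right and rows downward; lengths in m; the calibration is good to about 2 mm. The wrist camera is an equidistant fisheye: a pixel r from the principal point sees the ray r / f radians off the axis. A picture is of the moment at which its call begins.
- job.close_job(): hands the job in; it is judged then, once.
Trained networks look in the newest picture that a camera, given by its name, has taken for a name from the list of things; names that differ only in an ending like _2 or _b are one class to them, and where a whole thing is asked for, a point or a joint stands for the part that bears it (a point fixed in the world has none). Each returns a list of dicts, best first, with "confidence" (0 to 1); they miss things now and then, are a little off and sometimes report something else, mostly with a low value. They report only what shows in the picture. A call takes as long as a camera call. They do not tell look-alikes from the thing itself.
- models.outline_of(camera, query): "region" (400x640 bool, what is visible of it) and "bbox" ([centre column, centre row, width, height] in pixels, round what is visible of it).
- models.tip_of(camera, query): "at" ([column, row] in pixels: a listed point, or the origin of a listed thing).
The state is a dict: "time_s": time; "q": joint angles; "qvel": joint speeds; "joint_efforts": joint torques, N m; "position": TCP position; "tool_rot": TCP orientation; "ft_force": force on the tool from outside, world axes, zero at the start; "wrist_torque": the same for the moment, N m; "grip_width": finger opening in m; "gripper_force": force on a finger pad.
Only numpy, scipy, OpenCV 4.12 (cv2) and the standard library are available. Lean on these libraries where they do the work, as an engineer would, in place of code of your own. Each camera call takes 0.05 s, during which the arm holds its last target. There are 200 camera calls.

## Working session

There is one attempt and no reset: what is moved stays moved. The work goes in short steps, Python scripts to look and compute and a tool call to move; the robot and the scene stay as the last step left them, time stands still between calls to the robot, and variables do not carry over. Pictures are saved under pics/ and viewed, at most 10 in all, crops included, and the job is handed in when it is done.

Besides the shell and the picture viewer there is one more tool, called after "Request:" in YAML: its name, and indented under it one key for each argument. jog_arm: Moves the arm, as the interface text tells. Its arguments: {"type":"object","properties":{"plan":{"type":"string"},"grip_force":{"type":"number"}},"required":["plan"]}

```bash
mkdir -p pics
cat > h.py <<'E'
import numpy as np, cv2
from rig import env, imaging, job, models
def cloud(im):
    h,w=im['depth'].shape; f=h/2/np.tan(np.radians(im['fov_y'])/2)
    u,v=np.meshgrid(np.arange(w),np.arange(h)); z=im['depth']
    P=np.stack([(u-im['cx'])/f*z,(v-im['cy'])/f*z,z,np.ones_like(z)],-1)
    W=(P@im['world_from_camera'].T)[...,:3]; W[z==0]=np.nan
    return W
def save(n,a): cv2.imwrite('pics/'+n,cv2.cvtColor(a,cv2.COLOR_RGB2BGR))
E
python3 - <<'E'
from h import *
s=env.observe(); print(s['position'],s['tool_rot'],s['time_s'],env.tcp_to_grasp)
for c in('top','side'):
    im=imaging.get_image(c); save(c+'.png',im['pixels']); W=cloud(im); np.save(c+'.npy',W); print(c,im['world_from_camera'].round(2).tolist())
    for q in('green_jar_mid','blue_jar_mid','shaker_mid','big_jar_mid','garlic_mid'):
        for d in models.outline_of(c,q)[:4]:
            p=W[d['region']]; zt=np.nanpercentile(p[:,2],97); t=p[p[:,2]>zt-.008]
            print(q,round(d['confidence'],2),np.round(d['bbox']),'top',zt.round(3),np.nanmedian(t,0).round(3),((np.nanmin(t,0)+np.nanmax(t,0))/2).round(3))
    for q in('pocket_left','pocket_right'):
        for d in models.tip_of(c,q)[:2]:
            a=np.round(d['at']).astype(int); print(q,d['confidence'],a,W[a[1],a[0]].round(3))
E
```

```text
[ 0.14019487 -0.53148558  0.19518888] [[ 9.66960022e-01  2.54928050e-01 -6.50260521e-05]
 [ 2.54927863e-01 -9.66958935e-01  1.48378425e-03]
 [ 3.15380702e-04 -1.45133700e-03 -9.99998897e-01]] 0.0 -0.0187
top [[0.03, -0.99, 0.14, 0.37], [-1.0, -0.03, 0.01, -0.03], [-0.0, -0.14, -0.99, 1.24], [0.0, 0.0, 0.0, 1.0]]
green_jar_mid 0.75 [268. 168.  16.  20.] top 0.103 [0.618 0.132 0.1  ] [0.619 0.131 0.101]
green_jar_mid 0.59 [303. 164.  16.  20.] top 0.104 [0.629 0.041 0.1  ] [0.63  0.041 0.101]
green_jar_mid 0.55 [330. 185.  17.  20.] top 0.103 [ 0.579 -0.038  0.1  ] [ 0.579 -0.038  0.1  ]
green_jar_mid 0.53 [297. 193.  18.  24.] top 0.103 [0.551 0.054 0.1  ] [0.552 0.055 0.1  ]
blue_jar_mid 0.7 [214. 226.  21.  22.] top 0.102 [0.462 0.278 0.098] [0.462 0.278 0.099]
blue_jar_mid 0.43 [297. 193.  18.  21.] top 0.103 [0.551 0.054 0.1  ] [0.552 0.055 0.1  ]
shaker_mid 0.69 [405. 213.  18.  17.] top 0.099 [ 0.508 -0.243  0.095] [ 0.507 -0.243  0.096]
shaker_mid 0.68 [248. 209.  20.  20.] top 0.043 [0.52  0.193 0.038] [0.521 0.192 0.04 ]
big_jar_mid 0.9 [302. 234.  21.  24.] top 0.108 [0.445 
[... 553 characters left out ...]
 top 0.101 [ 0.579 -0.028  0.099] [ 0.58  -0.032  0.098]
blue_jar_mid 0.69 [303. 309.  29.  49.] top 0.099 [0.462 0.285 0.097] [0.462 0.281 0.095]
shaker_mid 0.59 [339. 161.  11.  27.] top 0.097 [ 0.506 -0.236  0.094] [ 0.507 -0.237  0.094]
big_jar_mid 0.72 [340. 226.  25.  44.] top 0.105 [0.446 0.043 0.103] [0.446 0.04  0.102]
garlic_mid 0.87 [286. 275.  21.  23.] top 0.043 [0.521 0.196 0.037] [0.522 0.196 0.041]
garlic_mid 0.72 [340. 175.  33.  45.] top 0.033 [ 0.491 -0.202  0.031] [ 0.506 -0.239  0.03 ]
garlic_mid 0.19 [302. 308.  29.  50.] top 0.099 [0.462 0.285 0.097] [0.462 0.281 0.095]
pocket_left 0.72 [338 190] [ 0.485 -0.127  0.031]
pocket_right 0.82 [339 160] [ 0.506 -0.226  0.067]
```

Run:
```python
from h import *
a=cv2.imread('pics/top.png')[140:260,190:450]; b=cv2.imread('pics/side.png')[130:350,220:390]
a=cv2.resize(a,None,fx=3,fy=3,interpolation=2)[:, :780]; 
cv2.imwrite('pics/c1.png',a); cv2.imwrite('pics/c2.png',cv2.resize(b,None,fx=2.7,fy=2.7,interpolation=2))
W=np.load('top.npy'); z=W[...,2]
m=(abs(z-.032)<.004)&(W[...,0]>.42)&(W[...,0]<.6)&(W[...,1]<-.09)&(W[...,1]>-.42)
p=W[m][:,:2].astype(np.float32); print(len(p),cv2.minAreaRect(p),p.min(0),p.max(0))
```

```text
736 ((0.506747841835022, -0.24602630734443665), (0.0857982486486435, 0.2419314980506897), 12.164703369140625) [ 0.44043404 -0.37162143] [ 0.5721767  -0.12090898]
```

View pics/c1.png

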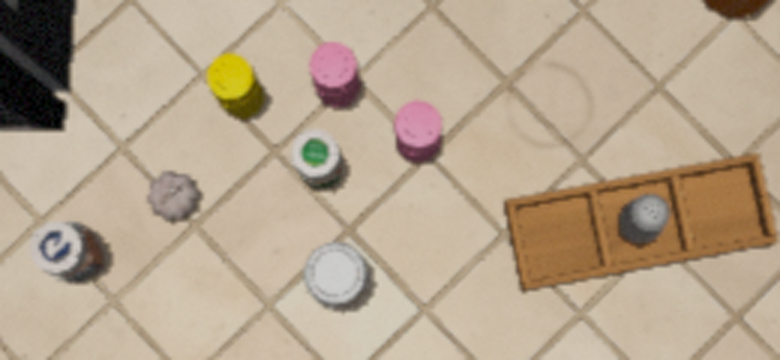

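View pics/c2.png

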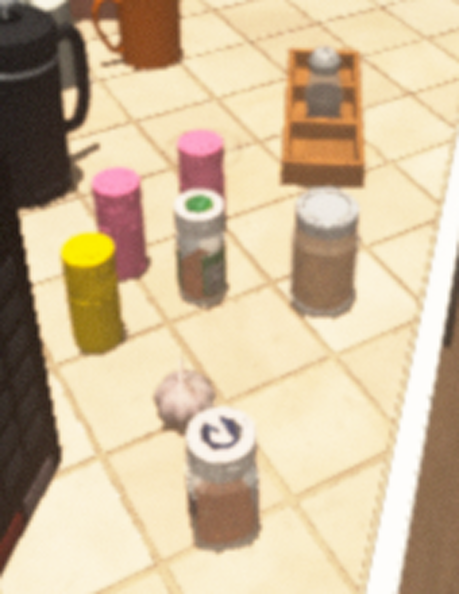

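Top view candidates: yellow cap (268,168), pink (303,164), pink (330,185), and a white cap with a green top at (297,193). Only the last one is the green jar, and the enlarged crop confirms it. The blue-topped white cap is at (214,226), the only one of its kind. The caddy is yawed 12°, with its pockets at about (0.490,-0.170) and (0.523,-0.322). Both green and blue can be reached with the current wrist yaw.

Request:
jog_arm:
  plan: "0 0 0 3.06 -2.58 0 0;0 0 0 3.06 -2.58 0 0;0 0 0 3.06 -2.58 0 0;0 0 0 3.06 -2.58 0 0;0 0 0 3.06 -2.58 0 0;0 0 0 3.06 -2.58 0 0;0 0 0 3.06 -2.58 0 0;0 0 0 3.06 -2.58 0 0;0 0 0 3.06 -2.58 0 0;0 0 0 3.06 -2.58 0 0"
  grip_force: 40

```text
time_s: 1.63
position: [0.3711, -0.2026, 0.1961]
tool_rot: [[0.967, 0.255, 0.001], [0.255, -0.967, -0.001], [0.0, 0.001, -1.0]]
ft_force: [0.6, -0.7, 0.7]
grip_width: 0.0853
gripper_force: 0.0
```

Request:
jog_arm:
  plan: "0 0 0 3.06 -2.58 0 0;0 0 0 3.06 -2.58 0 0;0 0 0 3.06 -2.58 0 0;0 0 0 3.06 -2.58 0 0;0 0 0 3.06 -2.58 0 0;0 0 0 3.06 -2.58 0 0;0 0 0 3.06 -2.58 0 0;0 0 0 2.7 -2.3 0 0;0 0 0 0 0 0 0;0 0 0 0 0 0 0"

```text
time_s: 2.47
position: [0.552, 0.0554, 0.1953]
tool_rot: [[0.966, 0.258, -0.001], [0.258, -0.966, 0.0], [-0.001, -0.0, -1.0]]
ft_force: [-0.8, -0.0, 0.8]
grip_width: 0.0853
gripper_force: 0.0
```

```bash
cat > go.py <<'E'
import sys
from h import *
s=env.observe(); t=np.array(list(map(float,sys.argv[1:4])))
R=s['tool_rot']; print('t',s['time_s'],s['position'].round(4),s['q'].round(1),'delta tool cm',(R.T@(t-s['position'])*100).round(2),s['grip_width'])
E
python3 go.py .5515 .0545 .064
```

```text
t 2.4667 [0.552  0.0554 0.1953] [-6.5 22.3 73.6 -0.  84.1 68.6] delta tool cm [-0.06  0.08 13.13] 0.08534885399550725
```

Request:
jog_arm:
  plan: "0 0 0 -0.05 0.1 3 0;0 0 0 0 0 3 0;0 0 0 0 0 3 0;0 0 0 0 0 2.5 0;0 0 0 0 0 1.5 0;0 0 0 0 0 0.7 0;0 0 0 0 0 0 0;0 0 0 0 0 0 255;0 0 0 0 0 0 255;0 0 0 0 0 0 255"

```text
time_s: 3.3
position: [0.552, 0.0527, 0.0601]
tool_rot: [[0.967, 0.255, 0.002], [0.255, -0.967, -0.0], [0.002, 0.001, -1.0]]
ft_force: [-0.1, -0.2, 0.5]
grip_width: 0.0516
gripper_force: 0.0
```

Request:
jog_arm:
  plan: "0 0 0 0 0 0 255;0 0 0 0 0 0 255;0 0 0 0 0 0 255;0 0 0 0 0 0 255;0 0 0 0 0 0 255;0 0 0 0 0 0 255"

```text
time_s: 3.8
position: [0.5523, 0.0531, 0.0602]
tool_rot: [[0.967, 0.255, 0.003], [0.255, -0.967, -0.0], [0.003, 0.001, -1.0]]
ft_force: [0.0, 1.1, 5.5]
grip_width: 0.0387
gripper_force: 39.4
```

Request:
jog_arm:
  plan: "0 0 0 0 0 -0.7 255;0 0 0 0 0 -1.5 255;0 0 0 0 0 -2 255;0 0 0 0 0 -2.5 255;0 0 0 0 0 -2.5 255;0 0 0 0 0 -2 255;0 0 0 0 0 -1.5 255;0 0 0 0 0 -0.8 255;0 0 0 0 0 0 255;0 0 0 0 0 0 255"

```text
time_s: 4.63
position: [0.5511, 0.053, 0.1935]
tool_rot: [[0.967, 0.255, -0.0], [0.255, -0.967, 0.0], [-0.0, -0.0, -1.0]]
ft_force: [0.2, -0.3, -1.6]
grip_width: 0.0389
gripper_force: 40.3
```

```bash
python3 go.py .523 -.322 .069
python3 - <<'E'
from h import *
im=imaging.get_image('side'); a=im['pixels'][60:310,200:400]; save('s2.png',cv2.resize(a,None,fx=2.3,fy=2.3,interpolation=2))
E
```

```text
t 4.6333 [0.5511 0.053  0.1935] [-6.8 22.3 74.  -0.  83.8 68.5] delta tool cm [-12.28  35.54  12.45] 0.038919864349385255
```

View pics/s2.png

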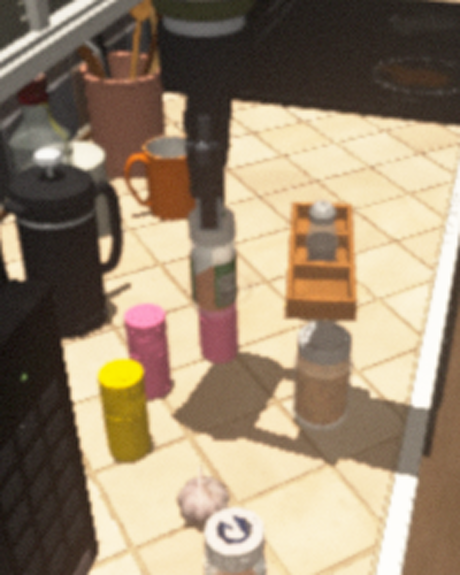

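The green jar is held upright in the gripper at view pixel (213,260), and its neighbours haven't moved. Next I carry it to the right pocket.

Request:
jog_arm:
  plan: "0 0 0 -0.31 0.9 0 255;0 0 0 -0.62 1.8 0 255;0 0 0 -1.1 3.2 0 255;0 0 0 -1.1 3.2 0 255;0 0 0 -1.1 3.2 0 255;0 0 0 -1.1 3.2 0 255;0 0 0 -1.1 3.2 0 255;0 0 0 -1.1 3.2 0 255;0 0 0 -1.1 3.2 0 255;0 0 0 -1.1 3.2 0 255"

```text
time_s: 5.52
position: [0.5284, -0.2476, 0.1928]
tool_rot: [[0.967, 0.255, -0.002], [0.255, -0.967, 0.001], [-0.001, -0.001, -1.0]]
ft_force: [2.1, -0.0, -0.6]
grip_width: 0.0394
gripper_force: 40.3
```

Request:
jog_arm:
  plan: "0 0 0 -1.1 3.2 0 255;0 0 0 -0.83 2.4 0 255;0 0 0 -0.42 1.2 0 255;0 0 0 -0.15 0.44 0 255;0 0 0 0 0 0 255;0 0 0 0 0 0 255;0 0 0 0 0 0 255"

```text
time_s: 6.1
position: [0.524, -0.3205, 0.1939]
tool_rot: [[0.967, 0.256, -0.0], [0.256, -0.967, 0.0], [0.0, -0.0, -1.0]]
ft_force: [0.6, 0.6, -1.0]
grip_width: 0.039
gripper_force: 40.4
```

```bash
python3 go.py .523 -.322 .069
python3 - <<'E'
from h import *
im=imaging.get_image('top'); W=cloud(im); z=W[...,2]
a=im['pixels'][150:270,340:480]; save('t3.png',cv2.resize(a,None,fx=4,fy=4,interpolation=2))
im=imaging.get_image('wrist'); save('w3.png',im['pixels'])
E
```

```text
t 6.1 [ 0.524  -0.3205  0.1939] [-42.5  28.5  63.6   0.   88.   32.7] delta tool cm [-0.13  0.13 12.49] 0.03900190776401486
```

View pics/w3.png

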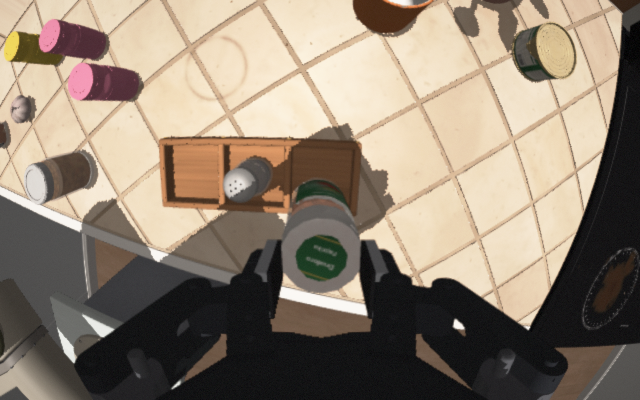

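The wrist view shows the green jar upright at (320,255), lined up with the empty right pocket (325,175). I lower it now.

Request:
jog_arm:
  plan: "0 0 0 -0.1 0.1 1.5 255;0 0 0 0 0 2.5 255;0 0 0 0 0 2.5 255;0 0 0 0 0 2.2 255;0 0 0 0 0 1.5 255;0 0 0 0 0 1 255;0 0 0 0 0 0.6 255;0 0 0 0 0 0.3 255;0 0 0 0 0 0 255;0 0 0 0 0 0 255"

```text
time_s: 7.03
position: [0.5235, -0.3233, 0.0737]
tool_rot: [[0.967, 0.255, 0.001], [0.255, -0.967, -0.001], [0.001, 0.001, -1.0]]
ft_force: [0.1, -0.1, -1.3]
grip_width: 0.0387
gripper_force: 40.4
```

Request:
jog_arm:
  plan: "0 0 0 0 0 0.2 255;0 0 0 0 0 0.1 255;0 0 0 0 0 0 255;0 0 0 0 0 0 255"

```text
time_s: 7.37
position: [0.5231, -0.3231, 0.07]
tool_rot: [[0.967, 0.255, 0.0], [0.255, -0.967, -0.0], [0.0, 0.0, -1.0]]
ft_force: [0.2, 0.0, -0.5]
grip_width: 0.0389
gripper_force: 40.4
```

Request:
jog_arm:
  plan: "0 0 0 0 0 0.1 255;0 0 0 0 0 0.1 255;0 0 0 0 0 0 255;0 0 0 0 0 0 255"

```text
time_s: 7.7
position: [0.5233, -0.3232, 0.0683]
tool_rot: [[0.967, 0.255, 0.001], [0.255, -0.967, -0.001], [0.001, 0.001, -1.0]]
ft_force: [-0.2, 1.8, 4.3]
grip_width: 0.039
gripper_force: 41.1
```

Contact: force up 4 N at z = 0.068, as expected. I open only partway, to stay clear of the shaker, then lift.

Request:
jog_arm:
  plan: "0 0 0 0 0 0 110;0 0 0 0 0 0 80;0 0 0 0 0 0 80;0 0 0 0 0 0 80;0 0 0 0 0 0 80"

```text
time_s: 8.12
position: [0.523, -0.3231, 0.0677]
tool_rot: [[0.967, 0.255, -0.0], [0.255, -0.967, 0.0], [-0.0, -0.0, -1.0]]
ft_force: [-0.3, -0.8, 0.0]
grip_width: 0.0586
gripper_force: 0.0
```

Request:
jog_arm:
  plan: "0 0 0 0 0 -1 80;0 0 0 0 0 -2 80;0 0 0 0 0 -3 80;0 0 0 0 0 -3.5 80;0 0 0 0 0 -3 80;0 0 0 0 0 -1 80;0 0 0 0 0 0 0"

```text
time_s: 8.7
position: [0.5239, -0.3238, 0.2064]
tool_rot: [[0.967, 0.255, 0.005], [0.255, -0.967, -0.004], [0.003, 0.005, -1.0]]
ft_force: [0.5, -0.9, -0.5]
grip_width: 0.0692
gripper_force: 0.0
```

```bash
python3 go.py .462 .278 .195
python3 - <<'E'
from h import *
for c in ('top','side'):
    im=imaging.get_image(c); W=cloud(im)
    for q in('green_jar_mid','shaker_mid','blue_jar_mid','big_jar_mid'):
        for d in models.outline_of(c,q)[:5]:
            p=W[d['region']]; zt=np.nanpercentile(p[:,2],97); t=p[p[:,2]>zt-.008]
            print(c,q,round(d['confidence'],2),zt.round(3),np.nanmedian(t,0).round(3))
im=imaging.get_image('wrist'); save('w4.png',im['pixels'])
E
```

```text
t 8.7 [ 0.5239 -0.3238  0.2064] [-42.7  28.   62.3   0.   89.3  32.5] delta tool cm [  9.36 -59.77   0.85] 0.06921616274128527
top green_jar_mid 0.8 0.103 [0.619 0.132 0.1  ]
top green_jar_mid 0.67 0.103 [0.63  0.041 0.1  ]
top green_jar_mid 0.61 0.103 [ 0.579 -0.035  0.1  ]
top shaker_mid 0.5 0.099 [ 0.507 -0.242  0.095]
top blue_jar_mid 0.96 0.101 [0.462 0.279 0.098]
top big_jar_mid 0.52 0.624 [0.416 0.007 0.627]
side green_jar_mid 0.91 0.1 [0.629 0.049 0.099]
side green_jar_mid 0.82 0.1 [0.618 0.14  0.099]
side green_jar_mid 0.75 0.109 [ 0.523 -0.313  0.107]
side green_jar_mid 0.67 0.101 [ 0.579 -0.028  0.099]
side green_jar_mid 0.46 0.041 [0.52  0.198 0.036]
side shaker_mid 0.79 0.096 [ 0.507 -0.234  0.093]
side shaker_mid 0.56 0.109 [ 0.523 -0.311  0.107]
side blue_jar_mid 0.59 0.098 [0.462 0.284 0.097]
side big_jar_mid 0.94 0.105 [0.445 0.04  0.103]
```

View pics/w4.png

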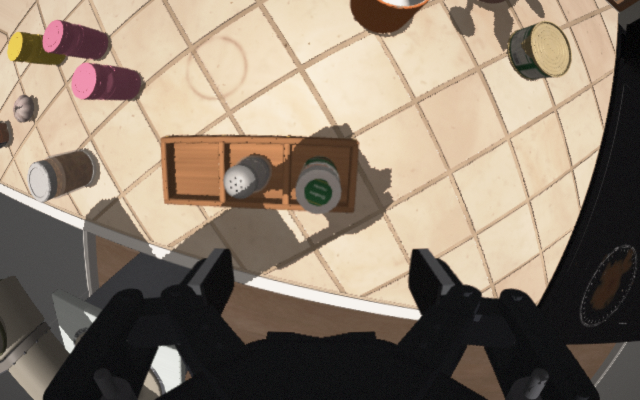

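The green jar stands in the right pocket at (318,185), and the shaker has not moved. Now the blue jar.

Request:
jog_arm:
  plan: "0 0 0 0.62 -3.95 0 0;0 0 0 0.62 -3.95 0 0;0 0 0 0.62 -3.95 0 0;0 0 0 0.62 -3.95 0 0;0 0 0 0.62 -3.95 0 0;0 0 0 0.62 -3.95 0 0;0 0 0 0.62 -3.95 0 0;0 0 0 0.62 -3.95 0 0;0 0 0 0.62 -3.95 0 0;0 0 0 0.62 -3.95 0 0"

```text
time_s: 10.08
position: [0.4817, 0.0765, 0.203]
tool_rot: [[0.967, 0.255, 0.0], [0.255, -0.967, -0.0], [0.0, 0.0, -1.0]]
ft_force: [1.2, -0.0, 0.2]
grip_width: 0.0853
gripper_force: 0.0
```

Request:
jog_arm:
  plan: "0 0 0 0.62 -3.95 0 0;0 0 0 0.62 -3.95 0 0;0 0 0 0.62 -3.95 0 0;0 0 0 0.62 -3.95 0 0;0 0 0 0.47 -3 0.5 0;0 0 0 0.2 -1.4 0.3 0;0 0 0 0 0 0 0;0 0 0 0 0 0 0"

```text
time_s: 10.75
position: [0.461, 0.2782, 0.1946]
tool_rot: [[0.967, 0.256, -0.0], [0.256, -0.967, -0.0], [-0.001, 0.0, -1.0]]
ft_force: [0.3, 1.1, -1.1]
grip_width: 0.0853
gripper_force: 0.0
```

```bash
python3 go.py .462 .278 .058
```

```text
t 10.75 [0.461  0.2782 0.1946] [18.5 20.7 76.3 -0.  83.1 93.7] delta tool cm [ 0.1   0.04 13.66] 0.08534521244515701
```

Request:
jog_arm:
  plan: "0 0 0 0.1 0 3 0;0 0 0 0 0 3 0;0 0 0 0 0 3 0;0 0 0 0 0 2.5 0;0 0 0 0 0 1.5 0;0 0 0 0 0 0.7 0;0 0 0 0 0 0 0;0 0 0 0 0 0 255;0 0 0 0 0 0 255;0 0 0 0 0 0 255"

```text
time_s: 11.58
position: [0.4629, 0.2783, 0.059]
tool_rot: [[0.967, 0.255, 0.002], [0.255, -0.967, 0.001], [0.002, -0.0, -1.0]]
ft_force: [-0.3, 1.0, 0.9]
grip_width: 0.0515
gripper_force: 0.0
```

Request:
jog_arm:
  plan: "0 0 0 0 0 0 255;0 0 0 0 0 0 255;0 0 0 0 0 0 255;0 0 0 0 0 0 255;0 0 0 0 0 0 255;0 0 0 0 0 0 255"

```text
time_s: 12.08
position: [0.4667, 0.2819, 0.0649]
tool_rot: [[0.967, 0.255, 0.015], [0.255, -0.967, 0.009], [0.017, -0.005, -1.0]]
ft_force: [-3.8, 8.9, 41.6]
grip_width: -0.0001
gripper_force: 20.4
```

Request:
jog_arm:
  plan: "0 0 0 0 0 -0.7 255;0 0 0 0 0 -1.5 255;0 0 0 0 0 -2 255;0 0 0 0 0 -2.5 255;0 0 0 0 0 -2.5 255;0 0 0 0 0 -2 255;0 0 0 0 0 -1.5 255;0 0 0 0 0 -0.8 255;0 0 0 0 0 0 255;0 0 0 0 0 0 255"

```text
time_s: 12.92
position: [0.4621, 0.2782, 0.1926]
tool_rot: [[0.967, 0.255, 0.0], [0.255, -0.967, -0.0], [0.0, 0.0, -1.0]]
ft_force: [-0.1, 0.5, -0.1]
grip_width: 0.0004
gripper_force: 0.0
```

```bash
python3 go.py .4905 -.170 .069
python3 - <<'E'
from h import *
im=imaging.get_image('wrist'); save('w5.png',im['pixels'])
E
```

```text
t 12.9167 [0.4621 0.2782 0.1926] [18.5 20.9 76.4 -0.  82.8 93.7] delta tool cm [-8.68 44.06 12.36] 0.00039234339119923503
```

View pics/w5.png

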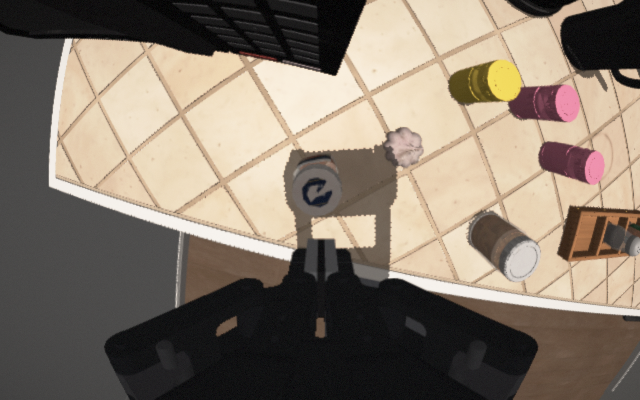

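The blue jar slipped out: the grip was too high on the cap. It still stands at (318,185). I'll re-measure it and grip lower.

Request:
jog_arm:
  plan: "0 0 0 0 0 0 0;0 0 0 0 0 0 0;0 0 0 0 0 0 0;0 0 0 0 0 0 0;0 0 0 0 0 0 0;0 0 0 0 0 0 0;0 0 0 0 0 0 0;0 0 0 0 0 0 0"

```text
time_s: 13.63
position: [0.4622, 0.2783, 0.1928]
tool_rot: [[0.967, 0.255, 0.0], [0.255, -0.967, 0.0], [0.0, -0.0, -1.0]]
ft_force: [-0.2, -0.1, -0.0]
grip_width: 0.0851
gripper_force: 0.0
```

Run:
```python
from h import *
for c in ('top','side'):
    im=imaging.get_image(c); W=cloud(im)
    for d in models.outline_of(c,'blue_jar_mid')[:2]:
            p=W[d['region']]; zt=np.nanpercentile(p[:,2],97); t=p[p[:,2]>zt-.008]
            print(c,round(d['confidence'],2),d['bbox'],zt.round(3),np.nanmedian(t,0).round(3),len(t))
    m=(W[...,2]>.085)&(W[...,2]<.105)&(np.hypot(W[...,0]-.462,W[...,1]-.278)<.05)
    if m.any(): print(W[m].mean(0),W[m].min(0),W[m].max(0))
    if c=='side': save('s6.png',cv2.resize(im['pixels'][200:370,230:390],None,fx=3,fy=3,interpolation=2))
```

```text
top 0.71 [212.9, 226.2, 24.3, 17.7] 0.101 [0.462 0.278 0.098] 210
[0.4601096  0.27782546 0.09686487] [0.43920741 0.25677768 0.08504854] [0.48059957 0.30189667 0.10362925]
side 0.84 [302.8, 308.6, 28.8, 53.1] 0.099 [0.461 0.285 0.097] 465
[0.46092742 0.28544604 0.09594016] [0.43895815 0.25872238 0.08514541] [0.48485856 0.30494549 0.09988391]
```

View pics/s6.png

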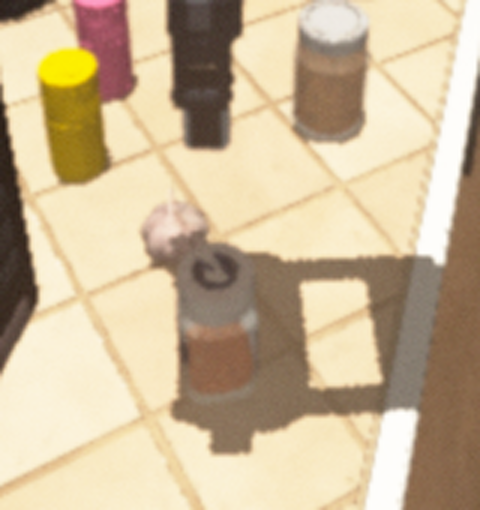

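The blue jar is upright and unmoved; the garlic is clear of the fingers. Gripping about 20 mm lower.

Request:
jog_arm:
  plan: "0 0 0 0 0 3 0;0 0 0 0 0 3 0;0 0 0 0 0 3 0;0 0 0 0 0 3 0;0 0 0 0 0 1.8 0;0 0 0 0 0 1.1 0;0 0 0 0 0 0.6 0;0 0 0 0 0 0 0;0 0 0 0 0 0 0"
  grip_force: 50

```text
time_s: 14.58
position: [0.4626, 0.2784, 0.0383]
tool_rot: [[0.967, 0.255, 0.001], [0.255, -0.967, 0.0], [0.001, -0.0, -1.0]]
ft_force: [0.6, 0.6, 0.4]
grip_width: 0.0858
gripper_force: 0.0
```

Request:
jog_arm:
  plan: "0 0 0 0 0 0 255;0 0 0 0 0 0 255;0 0 0 0 0 0 255;0 0 0 0 0 0 255;0 0 0 0 0 0 255;0 0 0 0 0 0 255;0 0 0 0 0 0 255;0 0 0 0 0 0 255;0 0 0 0 0 0 255"

```text
time_s: 15.33
position: [0.4628, 0.2785, 0.0388]
tool_rot: [[0.967, 0.255, 0.002], [0.255, -0.967, 0.001], [0.002, -0.0, -1.0]]
ft_force: [-0.7, -0.0, 6.0]
grip_width: 0.0446
gripper_force: 50.5
```

Request:
jog_arm:
  plan: "0 0 0 0 0 -0.5 255;0 0 0 0 0 -1 255;0 0 0 0 0 -1.5 255;0 0 0 0 0 -2 255;0 0 0 0 0 -2.5 255;0 0 0 0 0 -2.5 255;0 0 0 0 0 -2 255;0 0 0 0 0 -1.2 255;0 0 0 0 0 -0.5 255;0 0 0 0 0 0 255"

```text
time_s: 16.17
position: [0.4625, 0.2784, 0.1762]
tool_rot: [[0.967, 0.255, 0.002], [0.255, -0.967, 0.001], [0.002, -0.0, -1.0]]
ft_force: [-0.4, 0.6, -1.3]
grip_width: 0.0444
gripper_force: 51.1
```

```bash
python3 go.py .4905 -.170 .048
python3 - <<'E'
from h import *
im=imaging.get_image('side'); save('s7.png',cv2.resize(im['pixels'][150:370,230:390],None,fx=2.5,fy=2.5,interpolation=2))
E
```

```text
t 16.1667 [0.4625 0.2784 0.1762] [18.5 21.6 78.1  0.  80.2 93.7] delta tool cm [-8.76 44.07 12.79] 0.04439206193310449
```

View pics/s7.png

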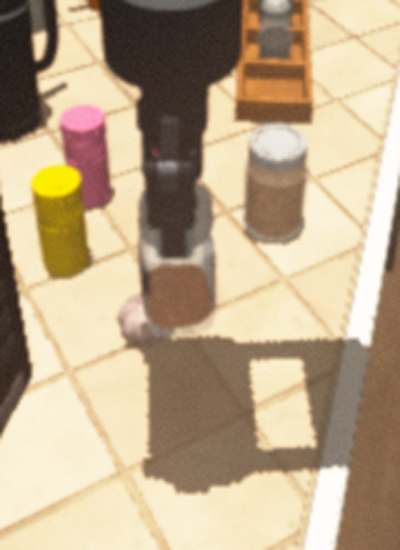

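The blue jar is held upright at (180,260) in the crop. Carrying it to the left pocket.

Request:
jog_arm:
  plan: "0 0 0 -0.18 0.9 0 255;0 0 0 -0.36 1.8 0 255;0 0 0 -0.65 3.3 0 255;0 0 0 -0.65 3.3 0 255;0 0 0 -0.65 3.3 0 255;0 0 0 -0.65 3.3 0 255;0 0 0 -0.65 3.3 0 255;0 0 0 -0.65 3.3 0 255;0 0 0 -0.65 3.3 0 255;0 0 0 -0.65 3.3 0 255"

```text
time_s: 17.05
position: [0.48, -0.0198, 0.1739]
tool_rot: [[0.967, 0.255, -0.002], [0.255, -0.967, 0.0], [-0.002, -0.001, -1.0]]
ft_force: [0.8, -0.6, -1.0]
grip_width: 0.0445
gripper_force: 51.2
```

Request:
jog_arm:
  plan: "0 0 0 -0.65 3.3 0 255;0 0 0 -0.65 3.3 0 255;0 0 0 -0.65 3.3 0 255;0 0 0 -0.5 2.5 0 255;0 0 0 -0.3 1.5 0 255;0 0 0 -0.2 0.8 0 255;0 0 0 -0.1 0.3 0 255;0 0 0 0 0 0 255;0 0 0 0 0 0 255"

```text
time_s: 17.8
position: [0.4894, -0.1697, 0.1746]
tool_rot: [[0.967, 0.256, -0.001], [0.256, -0.967, 0.001], [-0.0, -0.001, -1.0]]
ft_force: [-0.1, -0.5, -0.3]
grip_width: 0.0447
gripper_force: 51.2
```

```bash
python3 go.py .4905 -.170 .048
python3 - <<'E'
from h import *
im=imaging.get_image('wrist'); save('w8.png',im['pixels'][80:320,150:480])
E
```

```text
t 17.8 [ 0.4894 -0.1697  0.1746] [-32.2  19.6  81.5   0.   79.   42.9] delta tool cm [ 0.11  0.07 12.66] 0.04471146679208936
```

View pics/w8.png

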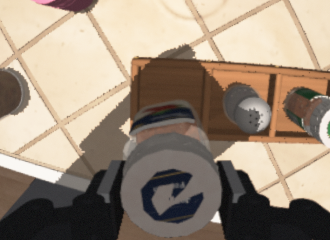

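The jar is upright over the left pocket. Lowering it.

Request:
jog_arm:
  plan: "0 0 0 0.1 0.05 1.5 255;0 0 0 0 0 2.5 255;0 0 0 0 0 2.5 255;0 0 0 0 0 2.2 255;0 0 0 0 0 1.5 255;0 0 0 0 0 1 255;0 0 0 0 0 0.6 255;0 0 0 0 0 0.3 255;0 0 0 0 0 0 255;0 0 0 0 0 0 255"

```text
time_s: 18.68
position: [0.4911, -0.1707, 0.0544]
tool_rot: [[0.967, 0.255, 0.001], [0.255, -0.967, -0.0], [0.001, 0.001, -1.0]]
ft_force: [-0.3, 0.3, -1.7]
grip_width: 0.0441
gripper_force: 51.2
```

Request:
jog_arm:
  plan: "0 0 0 0 0 0.2 255;0 0 0 0 0 0.1 255;0 0 0 0 0 0 255;0 0 0 0 0 0 255"

```text
time_s: 19.02
position: [0.4908, -0.1708, 0.051]
tool_rot: [[0.967, 0.255, 0.0], [0.255, -0.967, -0.0], [0.0, 0.0, -1.0]]
ft_force: [0.4, -0.8, -1.4]
grip_width: 0.0444
gripper_force: 51.2
```

Request:
jog_arm:
  plan: "0 0 0 0 0 0.1 255;0 0 0 0 0 0.1 255;0 0 0 0 0 0.1 255;0 0 0 0 0 0 255;0 0 0 0 0 0 255"

```text
time_s: 19.43
position: [0.4907, -0.1708, 0.0477]
tool_rot: [[0.967, 0.255, -0.0], [0.255, -0.967, 0.0], [-0.0, -0.0, -1.0]]
ft_force: [-0.7, -0.2, -0.3]
grip_width: 0.0443
gripper_force: 51.2
```

Request:
jog_arm:
  plan: "0 0 0 0 0 0.1 255;0 0 0 0 0 0 255;0 0 0 0 0 0 255"

```text
time_s: 19.68
position: [0.4908, -0.1708, 0.0468]
tool_rot: [[0.967, 0.255, 0.0], [0.255, -0.967, -0.0], [0.0, 0.0, -1.0]]
ft_force: [-0.7, -0.6, -0.7]
grip_width: 0.0447
gripper_force: 51.4
```

Request:
jog_arm:
  plan: "0 0 0 0 0 0.1 255;0 0 0 0 0 0 255;0 0 0 0 0 0 255"

```text
time_s: 19.93
position: [0.4911, -0.1708, 0.0467]
tool_rot: [[0.967, 0.255, 0.001], [0.255, -0.967, -0.0], [0.001, 0.001, -1.0]]
ft_force: [-1.2, 1.7, 8.3]
grip_width: 0.0449
gripper_force: 52.3
```

Contact. Releasing with a limited opening, then retreating.

Request:
jog_arm:
  plan: "0 0 0 0 0 0 95;0 0 0 0 0 0 75;0 0 0 0 0 0 75;0 0 0 0 0 0 75;0 0 0 0 0 0 75"

```text
time_s: 20.35
position: [0.4907, -0.1708, 0.0457]
tool_rot: [[0.967, 0.255, -0.0], [0.255, -0.967, 0.0], [-0.0, -0.0, -1.0]]
ft_force: [0.3, 0.8, 0.4]
grip_width: 0.0604
gripper_force: 0.0
```

Request:
jog_arm:
  plan: "0 0 0 0 0 -1 75;0 0 0 0 0 -2 75;0 0 0 0 0 -3 75;0 0 0 0 0 -3.5 75;0 0 0 0 0 -3 75;0 0 0 0 0 -2 75;0 0 0 -3 0 0 75;0 0 0 -3 0 0 75;0 0 0 -2 0 0 75;0 0 0 0 0 0 75"

```text
time_s: 21.18
position: [0.4108, -0.1914, 0.191]
tool_rot: [[0.967, 0.253, -0.001], [0.253, -0.967, -0.0], [-0.001, -0.0, -1.0]]
ft_force: [1.3, -0.1, 0.7]
grip_width: 0.0602
gripper_force: 0.0
```

Run:
```python
from h import *
s=env.observe(); print(s['time_s'],s['position'],s['grip_width'])
for c in ('top','side'):
    im=imaging.get_image(c); W=cloud(im)
    for n,x,y in(('R',.523,-.322),('L',.4905,-.170),('shaker',.507,-.243)):
        m=(W[...,2]>.085)&(W[...,2]<.125)&(np.hypot(W[...,0]-x,W[...,1]-y)<.036)
        if m.any(): print(c,n,np.median(W[m],0).round(3),W[m][:,2].max(),m.sum())
im=imaging.get_image('wrist'); save('w9.png',im['pixels'][60:320,100:540])
```

```text
21.1833 [ 0.41083003 -0.19143777  0.19100883] 0.06021481881921968
top R [ 0.522 -0.318  0.107] 0.11287777714963432 238
top L [ 0.492 -0.165  0.105] 0.11206234595952003 219
side R [ 0.521 -0.306  0.104] 0.11019173088840628 153
side L [ 0.489 -0.156  0.104] 0.10776419563736356 218
side shaker [ 0.507 -0.233  0.093] 0.09817108011412767 73
```

View pics/w9.png

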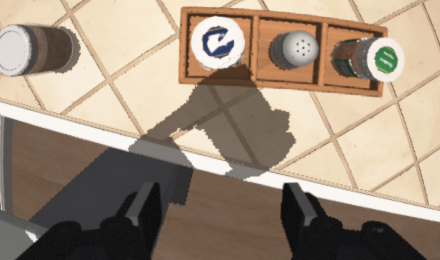

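The picture shows the blue jar upright in the left pocket (217,42), the shaker in the middle (299,48) and the green jar in the right pocket (385,60). The tops measure about 0.107 m, as expected for seated jars, and the gripper is clear.

```bash
python3 -c "
from rig import job
print(job.close_job())"
```

```text
the job is handed in; nothing more can be done
None
```

The green jar stands in the right pocket and the blue jar in the left, both upright and set down rather than dropped; the shaker, larger jar and garlic look undisturbed, and the job was handed in at about 21 s, with no verdict returned.

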